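# Gauge the channel depth of a heat sink and set the verdict lever

## Task

Take the depth gauge from its cradle, stand it square across the channel near the middle of the clamped heat sink with its probe in the channel, and gently press it down against the spring until its base sits flat on the metal on both sides; let go and leave it seated there. Then read the depth and throw the verdict lever fully over: to its green side if the channel is 10 mm deep or more, to its red side if it is shallower. Leave everything else where it lies.

Things in the scene. Friction and masses are not known exactly. Their poses are not given: they have to be found in the camera images.
- gauge_grip (a point): Grip point of the loose 0.36 kg depth gauge, on its axis, 45 mm above its underside. Steel base 24 (x) by 84 (y) by 12 mm (with its pads); on it a black column 24 (x) by 30 mm (y), top 66 mm above the underside: grasp it from above by its y faces. z up, y along the base; a half turn looks the same. A 9 mm yellow button on top rises up to 20 mm as the probe is pushed in.
- gauge_base (a point): Centre of the underside of the gauge's base, axes as the grip point; 4 mm rubber pads under both ends give 1 mm at about 12 N in all. On the column's x faces a yellow pointer shows the depth on a scale: green 10 mm and over, red below; it moves up as the probe is pushed in. More than 25 N between gauge and block or tray damages the gauge.
- probe (a joint): Depth reading, m: how far the 5 mm pin on the gauge's axis stands out below its base. Sprung out to 0.020 when free, 0 when flush. Pushing it in takes 3.6 N at first to 6 N near flush, more than the gauge's weight (3.5 N): it must be pressed down; once pressed flat, weight and friction keep it down when let go. With the base flat it equals the channel depth.
- fixture: Blue steel tray bolted to the table, 150 x 150 mm, walls 30 mm high, origin under its centre on the table, z up. In it an aluminium heat-sink block (sink_block), 40 mm thick, 120 mm (x) by 102 mm (y), finned on its y sides. Its top is level and higher than the walls, but it lies on packing of unknown thickness: its top is 45 to 59 mm above the table, to be felt for.
- channel_mid (a point): Point on the channel's centre line, at the middle of its length, 52 mm above the table (NOT the true height of the block's top, see fixture); axes as the tray's. The straight channel in the block's top runs along x, 120 mm long, 12 mm wide, dark floor, 5 to 15 mm deep (unknown). The gauge's base goes across it, along y, either way round, within 30 mm of this point.
- cradle: Black stand bolted to the table, origin under its centre on the table: plate 90 (x) by 110 mm (y) with two rests, tops 32 mm above the table, on which the ends of the gauge's base lie, probe hanging between; orange lips 40 mm high at y = +-49 mm. The gauge starts here.
- verdict (a joint): Verdict lever angle, rad: 0 = fully over to the red side (its base's -x), 1.0 = fully over to the green side (its base's +x), 0.5 = upright, about where it starts. It stays where it is left; the knob takes about 1 N to move. Fully over: within 0.15 of the stop.
- verdict_base: Grey block 70 (x) x 50 (y) x 25 mm bolted to the table, origin under its centre on the table; a green pad lies on the table beyond its +x end, a red pad beyond its -x end. The lever's pivot is along its y, 22 mm above the table.
- verdict_tip (a point): Centre of the yellow ball knob (26 mm diameter) at the lever's end, 80 mm from the pivot; the stem is 10 mm thick.
- driver: Bystander, leave alone: red-handled screwdriver. Origin under its centre.
- spanner: Bystander, leave alone: steel open-ended spanner. Origin under its centre.
- tape: Bystander, leave alone: yellow tape roll, 90 mm across. Origin under its centre.
- spare_sink: Bystander, leave alone: loose finned aluminium heat sink 90 x 70 x 40 mm. Origin under its centre.
- terminal: Bystander, leave alone: grey terminal block 50 x 70 x 44 mm. Origin under its centre.
- jar: Bystander, leave alone: small jar with blue cap, 70 mm tall. Origin under its centre.
- din_rail: Bystander, leave alone: 160 mm piece of steel mounting rail. Origin under its centre.

How it is judged:
By the outcome, as a careful person would: the job done as asked, in the order asked, and still so for the second after the job is handed in, with the robot touching nothing.
It also fails if it takes over 58 s, if anything falls off the work surface, if the arm or the gripper's body presses on something with over 40 N, if the wrist force passes 120 N, or if a joint passes its speed limit or range.

## Robot

A 7-joint arm with a two-finger parallel gripper is mounted at the origin on the work surface. World frame = base frame: x ahead of the robot, y to its left, z up, the work surface at z = 0. Lengths are in m, angles in rad, forces in N, time in s.
With the tool pointing down it reaches from about 0.425 to 0.95 m from the base axis. Payload 4.7 kg.
Tool frame: the origin (TCP) lies between the finger pads; the fingertips stand 25 mm ahead of it and the grasp point (between the pads) lies 6 mm ahead of it; z points along the fingers, y is the line along which they close (so a half turn about z gives the same grasp; the last joint's range is limited). The gripper opens to 85 mm and grips with 20 to 120 N. Pads are 22 mm wide; open, the fingers measure 114 mm over their backs; the gripper's body (76 mm by 85 mm) begins 54 mm behind the grasp point. The pads swing forward as they close: fully open they stand 13 mm farther back than shut.
Start: joints at [1.079, 0.469, -0.049, 1.532, 0.024, 1.141, -0.082], TCP at [0.301, -0.604, 0.256] pointing down, gripper open.
Joint ranges: [-2.59, 2.59], [-0.33, 1.99], [-1.39, 1.29], [0.1, 2.45], [-1.04, 4.18], [0.21, 1.99], [-2.66, 2.66]. Speed limits (rad/s): [2.57, 2.57, 3.14, 3.14, 3.14, 3.14, 3.14].

## Interface

Orientations are given as a 3x3 rotation matrix whose columns are the frame's x, y, z axes.
In Python, from rig import * gives the robot as it stands. Calls block until the motion is done:
- movep(position, orientation): joint-space move of the TCP to a pose.
- move_l(position, attitude=None, feed=0.15, until_force=None): straight line of the TCP; attitude=None keeps the orientation; feed is the mean speed in m/s. With until_force (N) it stops when the force on the tool has changed by that much, and returns True; else False.
- move_joints(angles): joint-space move.
- command_gripper(opening, newtons=None): finger opening in m; newtons is the grip in N (None keeps the last); returns when the fingers have stopped.
- sleep(seconds).
- inverse_kinematics(position, orientation): joint angles nearest the present ones, or None.
- sense(): the state.
- camera(name): name is "scene" or "top" or "wrist"; returns (picture, depth): 400x640x3 uint8, red, green, blue; 400x640 float32, m along the optical axis (not along the pixel's ray), 0 where there is no reading.
- camera_params(name): a dict with "K" (3x3 intrinsics, pixels), "position" and "rotation" of the camera in the world; the wrist camera has in their place "tool_from_camera" (4x4, takes a point from camera to tool coordinates, whose origin is the TCP and whose axes are the flange's). Camera axes: x right, y down, z forward; pixel columns grow to the right and rows downward; lengths in m; the calibration is good to about 2 mm. A picture is of the moment at which its call begins: read the wrist's pose just before it. camera_params takes no time and is no camera call.
A pose or a line that the arm cannot do raises Unreachable and nothing moves.
- finish_job(): hands the job in; it is judged then, once.
The state is a dict: "time_s": time; "joint_pos": joint angles; "qd": joint speeds; "joint_efforts": joint torques, N m; "position": TCP position; "tcp_rot": TCP orientation; "wrist_force": force on the tool from outside, world axes, zero at the start; "ft_torque": the same for the moment, N m; "finger_gap": finger opening in m; "gripper_force": force on a finger pad.
Only numpy, scipy, OpenCV 4.12 (cv2) and the standard library are available. Lean on these libraries where they do the work, as an engineer would, in place of code of your own. Each camera call takes 0.05 s, during which the arm holds its last target. There are 200 camera calls.

## Working session

There is one attempt and no reset: what is moved stays moved. The work goes in short steps, each a Python script; the robot and the scene stay as the last script left them, time stands still between calls to the robot, and variables do not carry over. Pictures are saved under pics/ and viewed, at most 10 in all, crops included, and the job is handed in when it is done.

```bash
mkdir -p pics
cat > h.py <<'E'
from rig import *
import numpy as np, cv2
def save(n,name):
    p,d=camera(n); cv2.imwrite('pics/'+name+'.png',p[:,:,::-1]); np.save('pics/'+name+'.npy',d); return p,d
def pts(d,par,R=None,t=None):
    K=par['K'];v,u=np.mgrid[:d.shape[0],:d.shape[1]]
    c=np.stack([(u-K[0,2])/K[0,0]*d,(v-K[1,2])/K[1,1]*d,d],-1)
    if R is None: R,t=np.array(par['rotation']),np.array(par['position'])
    return c@R.T+t
def wristpts(d,s):
    T=np.array(camera_params('wrist')['tool_from_camera']);R=np.array(s['tcp_rot'])
    return pts(d,{'K':np.array(camera_params('wrist')['K'])},R@T[:3,:3],R@T[:3,3]+np.array(s['position']))
E
python3 - <<'E'
from h import *
save('top','top0'); save('scene','scene0')
print(camera_params('top'),camera_params('scene'),camera_params('wrist')); print(sense())
E
```

```text
{'K': array([[497.64649471,   0.        , 324.22443847],
       [  0.        , 497.64649471, 189.55855031],
       [  0.        ,   0.        ,   1.        ]]), 'position': array([0.26502025, 0.03316453, 1.53317321]), 'rotation': array([[ 0.01618838, -0.97272117,  0.2314119 ],
       [-0.99984841, -0.01723226, -0.00249016],
       [ 0.00640998, -0.23133651, -0.97285268]])} {'K': array([[414.24736474,   0.        , 317.44301743],
       [  0.        , 414.24736474, 198.61239167],
       [  0.        ,   0.        ,   1.        ]]), 'position': array([ 1.31391976, -0.10488665,  0.72892155]), 'rotation': array([[ 0.1620654 ,  0.66354825, -0.73036876],
       [ 0.98676123, -0.10440967,  0.12410032],
       [ 0.00608898, -0.74081194, -0.67168489]])} {'K': array([[287.83893841,   0.        , 320.62294535],
       [  0.        , 287.83893841, 196.25387299],
       [  0.        ,   0.        ,   1.        ]]), 'tool_from_camera': array([[ 3.22720895e-04, -9.61619613e-01, -2.74385888e-01,
         6.90913184e-02],
       [ 9.99999781e-01,  1.51798624e-04,  6.44159549e-04,
         2.22971568e
[... 337 characters left out ...]
3e-04, -1.32179677e-03, -8.33106800e-05,  7.91990450e-05,
       -6.81871107e-04, -9.14023141e-04,  1.34869784e-03]), 'joint_efforts': array([ 1.05473428e-03, -5.11514533e+01, -4.66696825e-02, -2.38394934e+01,
        1.08332100e-02,  4.34114743e-03, -5.56218751e-06]), 'position': array([ 0.30115495, -0.6035839 ,  0.25537577]), 'tcp_rot': array([[ 8.94798409e-01,  4.46469644e-01, -8.14659424e-04],
       [ 4.46470385e-01, -8.94797127e-01,  1.51564677e-03],
       [-5.22646380e-05, -1.71991962e-03, -9.99998520e-01]]), 'wrist_force': array([0.43725539, 0.14329594, 0.54741333]), 'ft_torque': array([-0.0082515 ,  0.00510884,  0.07691182]), 'gripper_force': 0.0, 'finger_gap': 0.08512448316584588}
```

View pics/top0.png

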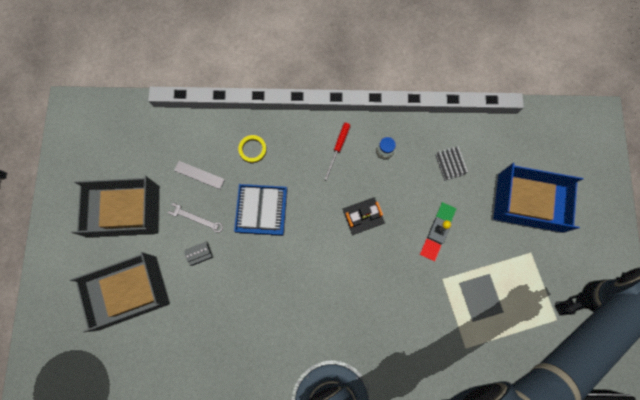

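View pics/scene0.png

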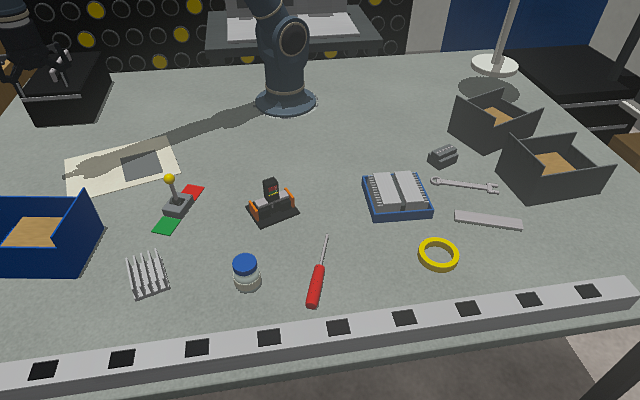

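The top view shows the gauge in its cradle at about (364,215), the tray at (261,209), and the verdict lever at (439,230) with green at (446,211) and red at (430,249). Next I'll turn these into positions and take close wrist views.

```bash
cat >> h.py <<'E'
def ray(par,uv,z):
    K=np.array(par['K']);d=np.array(par['rotation'])@np.linalg.inv(K)@np.array([uv[0],uv[1],1.]);p=np.array(par['position'])
    return p+d*(z-p[2])/d[2]
def wpar(s):
    q=camera_params('wrist');T=np.array(q['tool_from_camera']);R=np.array(s['tcp_rot'])
    return dict(K=q['K'],rotation=R@T[:3,:3],position=R@T[:3,3]+np.array(s['position']))
def down(yaw): # tool x at yaw, z down
    c,s=np.cos(yaw),np.sin(yaw); return np.array([[c,s,0],[s,-c,0],[0,0,-1.]])
def blobs(p,lo,hi,amin=15):
    m=cv2.inRange(cv2.cvtColor(p,cv2.COLOR_RGB2HSV),lo,hi)
    c,_=cv2.findContours(m,cv2.RETR_EXTERNAL,cv2.CHAIN_APPROX_NONE)
    return sorted([k for k in c if cv2.contourArea(k)>amin],key=cv2.contourArea)[::-1]
E
python3 - <<'E'
from h import *
par=camera_params('top')
for n,uv,z in [('cradle',(364,215),.035),('tray',(261,209),.05),('green',(446,211),0),('red',(430,249),0)]: print(n,ray(par,uv,z))
c=ray(par,(364,215),.035)
for y in (0.0,np.pi):
    print(y,inverse_kinematics(np.array([c[0],c[1],.25]),down(y)))
o=np.arctan2(c[1],c[0])
movep(np.array([c[0]-0.0,c[1],.25]),down(np.pi)) if inverse_kinematics(np.array([c[0],c[1],.25]),down(np.pi)) is not None else movep(np.array([c[0],c[1],.25]),down(0))
s=sense();p,d=save('wrist','w_cr');np.save('pics/w_cr_s.npy',s,allow_pickle=True)
print(s['position'],s['tcp_rot'],s['joint_pos'],s['time_s'])
E
```

```text
cradle [ 0.54356137 -0.09362024  0.035     ]
tray [0.55382657 0.22010997 0.05      ]
green [ 0.56729964 -0.35416871  0.        ]
red [ 0.44711556 -0.29993047  0.        ]
0.0 [ 0.31905043  0.28966852 -0.27606986  1.82485292  0.09044184  1.03925935
 -1.56279067]
3.141592653589793 [ 0.69656808  0.37075312 -0.76554661  1.80445543  0.28840618  1.08157328
  1.39836618]
[ 0.54354421 -0.09487106  0.24983788] [[-9.99997371e-01  2.27692770e-03 -2.71165635e-04]
 [ 2.27704817e-03  9.99997309e-01 -4.44775230e-04]
 [ 2.70152184e-04 -4.45391518e-04 -9.99999864e-01]] [ 0.69727265  0.3710001  -0.76403373  1.80414699  0.28861618  1.08163353
  1.39818248] 2.1333
```

View pics/w_cr.png

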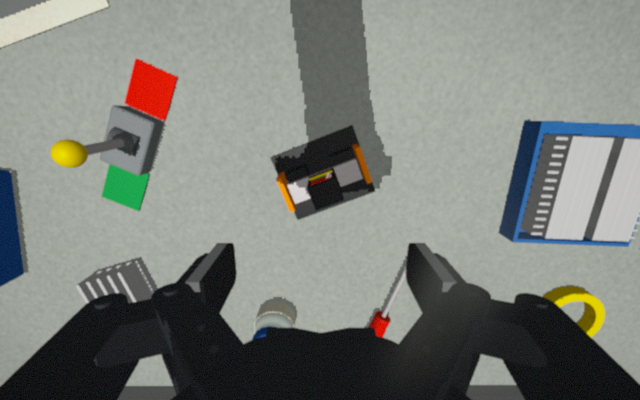

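The wrist view shows the gauge in its cradle at about (325,175), between orange lips at (287,195) and (364,165). The tray is at the right and the lever at (125,140). Now I'll locate the parts from colour and depth.

Run:
```python
from h import *
s=np.load('pics/w_cr_s.npy',allow_pickle=True).item()
for nm in ('wrist','top'):
    f={'wrist':'w_cr','top':'top0'}[nm]
    p=cv2.imread(f'pics/{f}.png')[:,:,::-1].copy();d=np.load(f'pics/{f}.npy')
    P=pts(d,wpar(s) if nm=='wrist' else camera_params('top'),*( (np.array(wpar(s)['rotation']),wpar(s)['position']) if nm=='wrist' else (None,None)))
    near=np.hypot(P[...,0]-.5436,P[...,1]+.094)<.075
    h=cv2.cvtColor(p,cv2.COLOR_RGB2HSV)
    o=near&(cv2.inRange(h,(8,150,100),(22,255,255))>0)&(P[...,2]>.034)
    q=P[o]
    if len(q)>5:
        k=cv2.kmeans(q[:,:2].astype(np.float32),2,None,(3,30,1e-4),5,0)[1].ravel()
        A,B=np.median(q[k==0],0),np.median(q[k==1],0);print(nm,'lips',A,B,'mid',(A+B)/2,'ang',np.degrees(np.arctan2(*(A-B)[1::-1])),np.linalg.norm(A-B),len(q))
    c=P[near&(P[...,2]>.085)&(P[...,2]<.125)]
    if len(c): print('col',len(c),np.median(c,0),cv2.minAreaRect((c[:,:2]*1000).astype(np.float32)),c[:,2].max())
    st=P[near&(P[...,2]>.038)&(P[...,2]<.05)&(h[...,1]<60)]
    if len(st)>5: print('base',len(st),cv2.minAreaRect((st[:,:2]*1000).astype(np.float32)))
    print('table z',np.median(P[...,2]))
    b=P[(P[...,2]>.042)&(P[...,2]<.063)&(np.hypot(P[...,0]-.554,P[...,1]-.22)<.09)]
    if len(b): print('block',len(b),np.median(b,0),np.percentile(b[:,2],[10,50,90]),cv2.minAreaRect((b[:,:2]*1000).astype(np.float32)))
    for col,lo,hi in (('g',(50,120,60),(75,255,255)),('r',(0,180,100),(6,255,255))):
        for k in blobs(p,lo,hi)[:3]:
            uv=np.array(cv2.minAreaRect(k)[0]);par=wpar(s) if nm=='wrist' else camera_params('top');print(col,uv,ray(par,uv,0),cv2.contourArea(k))
    yb=P[(cv2.inRange(h,(22,120,100),(35,255,255))>0)&(P[...,2]>.06)&(P[...,1]<-.2)]
    if len(yb): print('knob',len(yb),np.median(yb,0))
```

```text
wrist lips [ 0.52861878 -0.04705695  0.04055526] [ 0.56397108 -0.13756485  0.04040645] mid [ 0.54629493 -0.0923109   0.04048086] ang 111.3355679002648 0.0971673174662111 415
col 842 [ 0.54651941 -0.09125468  0.09830521] ((548.09375, -91.33511352539062), (25.296682357788086, 30.07689666748047), 21.496623992919922) 0.10051872026456382
base 934 ((549.8264770507812, -97.17718505859375), (33.03771209716797, 97.82223510742188), 14.486607551574707)
table z 0.00135260723539396
block 8672 [0.55984173 0.21387291 0.04903703] [0.04478501 0.04903703 0.0500561 ] ((559.4253540039062, 225.81332397460938), (129.56649780273438, 120.35905456542969), 87.62367248535156)
g [124.64706421 186.91177368] [ 0.56528672 -0.35403863  0.        ] 1284.5
r [150.25471497  89.35848999] [ 0.44444501 -0.30044173  0.        ] 1908.5
r [378.50003052 325.00003052] [ 0.78241667 -0.00795308  0.        ] 225.5
knob 773 [ 0.50675562 -0.32033493  0.11082273]
top lips [ 0.56702838 -0.13791042  0.03894882] [ 0.52997514 -0.0476666   0.03842606] mid [ 0.54850176 -0.09278851  0.03868744] ang -67.67741845355592 0.09755594047054438 47
col 92 [ 0.54752475 -0.0927587   0.0964026 ] ((548.507568359375, -93.13069152832031), (25.102739334106445, 30.274972915649414), 20.862775802612305) 0.10338009222815359
base 120 ((543.9076538085938, -94.09703063964844), (35.790889739990234, 83.21871185302734), 18.136844635009766)
table z -0.0017243657245350485
block 1158 [0.55809471 0.2188286  0.04735011] [0.04381055 0.04735011 0.05188894] ((559.5005493164062, 223.02732849121094), (126.18338012695312, 121.36848449707031), 88.27522277832031)
g [445.75863647 212.10343933] [ 0.56376028 -0.35326749  0.        ] 193.0
r [430.22412109 249.18965149] [ 0.4465424  -0.30060305  0.        ] 226.0
r [341.75860596 136.60343933] [ 0.80759384 -0.02487112  0.        ] 137.5
knob 57 [ 0.50653298 -0.32601686  0.11004391]
```

Run:
```python
from h import *
movep(np.array([.56,.222,.2]),down(np.pi))
s=sense();p,d=save('wrist','w_tr');np.save('pics/w_tr_s.npy',s,allow_pickle=True)
print(s['position'],s['joint_pos'],s['time_s'])
cv2.imwrite('pics/w_tr2.png',p[60:260,180:480,::-1].repeat(2,0).repeat(2,1))
P=wristpts(d,s); print([np.round(P[v,320],4).tolist() for v in range(100,250,20)])
```

```text
[0.56088379 0.22002373 0.19990533] [ 0.12239935  0.523807   -0.78359773  1.74038443  0.41986587  1.05329684
  0.76098675] 3.4
[[0.4768, 0.2187, 0.0002], [0.4969, 0.2187, 0.0062], [0.5139, 0.2188, 0.0502], [0.5324, 0.2188, 0.0496], [0.5519, 0.2187, 0.0479], [0.5715, 0.2186, 0.0493], [0.5924, 0.2186, 0.0491], [0.6185, 0.2185, 0.0392]]
```

View pics/w_tr.png

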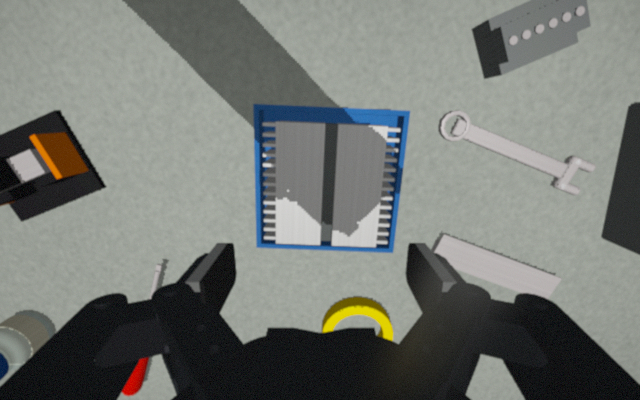

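The block is at about u 270–390, v 122–247, and the dark channel runs from (331,122) to (327,245). Next I'll fit the channel line, then grasp the gauge.

Run:
```python
from h import *
s=np.load('pics/w_tr_s.npy',allow_pickle=True).item();par=wpar(s)
p=cv2.imread('pics/w_tr.png');d=np.load('pics/w_tr.npy');v=p.max(2).astype(float)
P=wristpts(d,s)
top=(P[...,2]>.0465)&(P[...,2]<.056);print('top z',np.median(P[135:230,280:380][...,2]))
L=[]
for r in range(128,242,2):
    row=v[r,305:355];bg=np.median(np.r_[v[r,300:315],v[r,345:355]]);m=np.where(row<.5*bg+.5*row.min())[0]+305
    L.append((r,m.min()-.5,m.max()+.5))
L=np.array(L);print(L[::8])
z=.050
C=np.array([(ray(par,(a,r),z)+ray(par,(b,r),z))/2 for r,a,b in L]);W=[np.linalg.norm(ray(par,(a,r),z)-ray(par,(b,r),z)) for r,a,b in L]
f=cv2.fitLine(C[:,:2].astype(np.float32),cv2.DIST_HUBER,0,1e-6,1e-6).ravel();print('width',np.median(W),'line',f,np.degrees(np.arctan2(f[1],f[0])))
# block extent along channel
blk=P[(P[...,2]>.044)&(P[...,2]<.056)&(p[...,0]<p[...,2]*1.25)&(np.abs(P[...,1]-.219)<.04)]
print('x ext',np.percentile(blk[:,0],[.5,50,99.5]), ray(par,(330,122),.05),ray(par,(327,246),.05))
for ps in (21.4,201.4): print(ps,inverse_kinematics(np.array([.5478,-.0918,.083]),down(np.radians(ps))))
```

```text
top z 0.04932879102328103
[[128.  324.5 337.5]
 [144.  324.5 336.5]
 [160.  323.5 335.5]
 [176.  322.5 334.5]
 [192.  322.5 333.5]
 [208.  321.5 332.5]
 [224.  319.5 354.5]
 [240.  320.5 331.5]]
width 0.01137125433884227 line [ 0.9991623  -0.04092336  0.54932237  0.22697923] -2.3453906
x ext [0.49873386 0.55361674 0.61860834] [0.49790658 0.22789043 0.05      ] [0.62024634 0.22562549 0.05      ]
21.4 [ 0.15498068  0.49124217 -0.08364413  1.96862052  0.06239865  0.68413922
 -1.16448819]
201.4 [ 0.65917283  0.61726684 -0.76209869  1.93937392  0.58009533  0.81703489
  1.52049682]
```

Run:
```python
from h import *
s=np.load('pics/w_tr_s.npy',allow_pickle=True).item();par=wpar(s)
p=cv2.imread('pics/w_tr.png');v=p.max(2).astype(float)
C=[]
for r in range(126,242):
    row=v[r,316:342];m=np.where(row<.5*np.median(np.r_[v[r,308:316],v[r,340:348]])+.5*row.min())[0]+316
    if 10<=np.ptp(m)<=14 and len(m)==np.ptp(m)+1: C.append(ray(par,((m.min()+m.max())/2,r),.05)[:2])
C=np.array(C);k=np.polyfit(C[:,0],C[:,1],1);print('chan',len(C),np.degrees(np.arctan(k[0])),np.polyval(k,.5593),'res',np.std(C[:,1]-np.polyval(k,C[:,0])))
R=down(np.radians(201.4))
for z in (.1,.2): print(inverse_kinematics(np.array([.5593,.226,z]),down(np.radians(178))))
movep(np.array([.5478,-.0918,.16]),R); move_l(np.array([.5478,-.0918,.083]),feed=.1)
b=sense(); print(b['position'],b['wrist_force'])
command_gripper(.03-.01,40); sleep(.3)
a=sense(); print(a['position'],a['wrist_force'],a['ft_torque'],a['finger_gap'],a['gripper_force'],a['time_s'])
move_l(np.array([.5478,-.0918,.20]),feed=.1)
a=sense();p,d=save('wrist','w_hold');np.save('pics/w_hold_s.npy',a,allow_pickle=True);save('scene','sc1')
print(a['position'],a['wrist_force'],a['ft_torque'],a['finger_gap'],a['time_s'])
```

```text
chan 109 -2.4151413813265 0.22654918724600978 res 0.0001959622025986198
[ 0.05231461  0.63565816 -0.70502542  1.8185044   0.52175699  0.88193717
  0.63744934]
[ 0.1083084   0.52276716 -0.77716534  1.73890264  0.41500169  1.05193672
  0.72327136]
[ 0.54834675 -0.0916534   0.08348427] [0.09057771 0.6670177  0.03656284]
[ 0.5478801  -0.09171599  0.08321748] [-1.44236626  0.13565016  4.21631301] [0.01851639 0.35686103 0.08712914] 0.02930571426483271 45.56540787220001 6.425
[ 0.54730845 -0.0918578   0.19924281] [-0.72776141  0.27752188 -3.48913532] [ 0.04922598 -0.00394267  0.10398915] 0.029574571882284222 7.7417
```

View pics/w_hold.png

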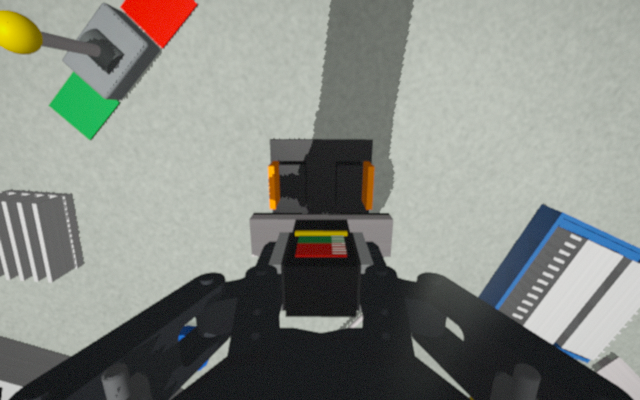

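The gauge is held centred (base u 251–392, column centre 321) with the pointer and scale visible. Next I'll move over the channel and feel down.

Run:
```python
from h import *
R=down(np.radians(180-2.4)); x,y=.5593,.2265
movep(np.array([x,y,.155]),R); sleep(.3)
s=sense();print(s['position'],s['tcp_rot'][:,1],s['wrist_force'])
# trim residual position error
e=np.array([x,y])-s['position'][:2]
t=move_l(np.array([x+e[0],y+e[1],.128]),R,feed=.05); sleep(.2)
s=sense();print(t,s['position'],s['wrist_force'],s['time_s'])
p,d=save('wrist','w_pre');save('scene','sc_pre');np.save('pics/w_pre_s.npy',s,allow_pickle=True)
sc=cv2.imread('pics/sc_pre.png')[100:240,320:460]; w=cv2.imread('pics/w_pre.png')
im=np.hstack([cv2.resize(sc,(400,400),interpolation=2),w[0:400,120:520]]);cv2.imwrite('pics/pre.png',im)
```

```text
[0.55975003 0.22542949 0.15508897] [ 4.35854995e-02  9.99049675e-01 -2.28122861e-04] [ 0.45736054  0.02767932 -3.14796836]
False [0.55907064 0.22771018 0.12838109] [-0.09120049 -0.69381568 -3.74412734] 10.2583
```

View pics/pre.png

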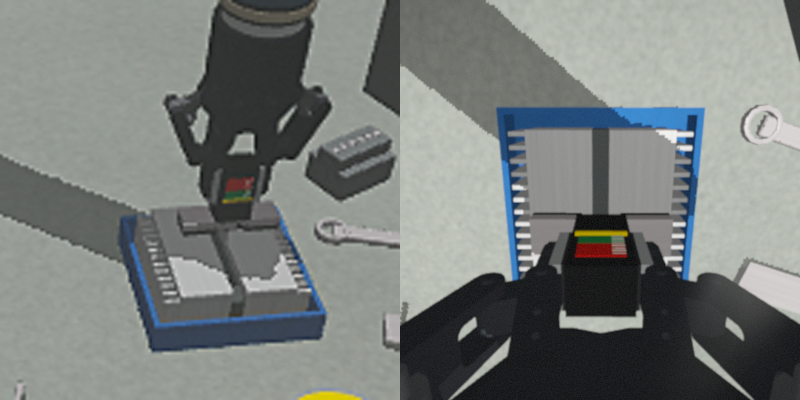

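The wrist view shows the channel (u≈600) lined up with the column (565–638, centre 601). In the scene view the base lies square across the channel. Now I'll feel down.

Run:
```python
from h import *
import sys
r=np.array([sense()['position'] for _ in range(3)]);sleep(.2);q=sense();print(r[:,1],q['position'],q['wrist_force'])
# channel line in the wrist image vs column
p=cv2.imread('pics/w_pre.png').max(2).astype(float)
for rr in (140,160,180,200):
    row=p[rr,300:345];m=np.where(row<.5*np.median(p[rr,275:295])+.5*row.min())[0]+300;print(rr,m.min(),m.max(),(m.min()+m.max())/2)
R=down(np.radians(180-2.4)); x,y=.5593,.2268
f0=q['wrist_force'].copy()
t=move_l(np.array([x,y,.090]),R,feed=.012,until_force=2.5)
s=sense();print('touch',t,s['position'],s['wrist_force']-f0,s['time_s'])
```

```text
[0.22759 0.22759 0.22759] [0.55888566 0.22753137 0.12810847] [-0.06921845 -1.12109797 -3.14458499]
140 312 328 320.0
160 312 328 320.0
180 312 328 320.0
200 313 328 320.5
touch True [0.55902882 0.2271528  0.10871298] [1.73648269 1.88126036 4.01062403] 12.225
```

Contact came at tip z ≈ 0.038, about 11 mm below the top estimate, so the probe is in the channel. Now I'll press to seat it.

Run:
```python
from h import *
R=down(np.radians(180-2.4)); x,y=.5593,.2270
s=sense();f0=s['wrist_force'][2];print(s['position'],s['wrist_force'])
z=s['position'][2]
t=move_l(np.array([x,y,.094]),R,feed=.008,until_force=8)
for _ in range(4):
    s=sense();print(t,s['position'],s['wrist_force'],s['ft_torque'],s['time_s']);sleep(.15)
save('wrist','w_seat');save('scene','sc_seat');np.save('pics/w_seat_s.npy',s,allow_pickle=True)
w=cv2.imread('pics/w_seat.png')[190:320,240:400];sc=cv2.imread('pics/sc_seat.png')[130:230,350:450]
cv2.imwrite('pics/seat.png',np.hstack([cv2.resize(w,(490,400),interpolation=2),cv2.resize(sc,(300,400),interpolation=2)[:, :300]]))
```

```text
[0.55902882 0.2271528  0.10871298] [1.66726424 0.76016239 0.86603904]
True [0.55862822 0.22682272 0.10020419] [-1.36992886 -0.71512625  4.21466447] [-0.14810296  0.13421609  0.00222225] 13.275
True [0.55863616 0.22680542 0.10016616] [-1.51492633 -0.52029105  6.23558967] [-0.21501459  0.21967894  0.0169822 ] 13.425
True [0.5586166  0.2268341  0.10017537] [-1.43951139 -0.86743103  5.85278595] [-0.18645302  0.1969442  -0.0126485 ] 13.575
True [0.55863229 0.22682993 0.10019099] [-0.3269747  -0.69639162  4.95268081] [-0.2013184   0.21292637 -0.04158521] 13.725
```

View pics/seat.png

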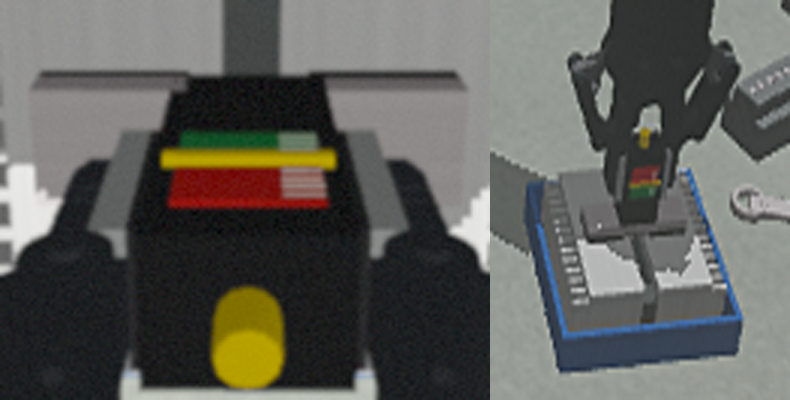

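The gauge is seated across the channel, and the pointer lies near the red/green boundary, so depth is close to 10 mm. I'll press slightly more, release, and read it with a tilted close view.

Run:
```python
from h import *
R=down(np.radians(180-2.4))
s=sense();c=s['position'].copy();print(s['wrist_force'])
t=move_l(np.array([c[0],c[1],.0975]),R,feed=.005,until_force=4.5);sleep(.3)
s=sense();print(t,s['position'],s['wrist_force'],s['finger_gap'])
command_gripper(.07);sleep(.2)
print(sense()['wrist_force'],sense()['finger_gap'])
move_l(np.array([c[0],c[1],.20]),R,feed=.12)
s=sense();p,d=save('wrist','w_rel');np.save('pics/w_rel_s.npy',s,allow_pickle=True)
print(s['position'],s['time_s'])
# tilted candidates: camera looks along v toward gauge scale; tool rotated about its y
g=np.array([c[0],c[1],.09])
T=np.array(camera_params('wrist')['tool_from_camera'])
for a in (30,40,50,60):
  for dist in (.16,.2,.25):
    th=np.radians(a);Ry=np.array([[np.cos(th),0,np.sin(th)],[0,1,0],[-np.sin(th),0,np.cos(th)]])
    for sg in (1,-1):
      Rt=R@(Ry if sg>0 else Ry.T)
      look=Rt@T[:3,2]; 
      pos=g-Rt@(T[:3,3]+T[:3,2]*dist)
      q=inverse_kinematics(pos,Rt); 
      if q is not None and look[0]>0.3: print(a,sg,dist,pos.round(3),look.round(2),np.round(q,2))
```

```text
[-0.80372708 -1.29057232  4.85018197]
True [0.5586286  0.2268038  0.10017987] [-0.59281872 -0.89218623  5.2396183 ] 0.029677691063639412
[-0.31554916 -0.19330625 -0.3430128 ] 0.06967355992264042
[0.55823209 0.22636479 0.19916036] 16.2667
30 -1 0.16 [0.563 0.227 0.134] [ 0.72 -0.03 -0.7 ] [-0.34  0.4  -0.31  2.12  1.15  0.46 -0.08]
30 -1 0.2 [0.535 0.228 0.162] [ 0.72 -0.03 -0.7 ] [-0.27  0.33 -0.42  2.14  1.08  0.52 -0.04]
30 -1 0.25 [0.499 0.23  0.196] [ 0.72 -0.03 -0.7 ] [-0.17  0.25 -0.57  2.17  0.99  0.59  0.02]
40 -1 0.16 [0.556 0.227 0.134] [ 0.83 -0.04 -0.56] [-0.63  0.38 -0.02  2.23  1.67  0.44 -0.67]
40 -1 0.2 [0.522 0.229 0.156] [ 0.83 -0.04 -0.56] [-0.55  0.31 -0.18  2.27  1.56  0.51 -0.59]
40 -1 0.25 [0.481 0.231 0.184] [ 0.83 -0.04 -0.56] [-0.37  0.23 -0.45  2.3   1.43  0.6  -0.5 ]
50 -1 0.16 [0.548 0.228 0.133] [ 0.91 -0.04 -0.41] [-0.68  0.42 -0.05  2.32  2.02  0.65 -1.09]
50 -1 0.2 [0.512 0.229 0.149] [ 0.91 -0.04 -0.41] [-0.67  0.36 -0.14  2.37  1.92  0.69 -1.03]
50 -1 0.25 [0.466 0.231 0.17 ] [ 0.91 -0.04 -0.41] [-0.57  0.29 -0.35  2.42  1.78  0.77 -0.95]
60 -1 0.16 [0.541 0.228 0.13 ] [ 0.97 -0.04 -0.24] [-0.65  0.51 -0.16  2.39  2.16  0.95 -1.28]
60 -1 0.2 [0.502 0.23  0.14 ] [ 0.97 -0.04 -0.24] [-0.66  0.47 -0.25  2.44  2.08  1.01 -1.26]
```

Run:
```python
from h import *
s=np.load('pics/w_rel_s.npy',allow_pickle=True).item();d=np.load('pics/w_rel.npy');P=wristpts(d,s)
g=np.array([.5586,.2268]);a=np.radians(-2.4);ex=np.array([np.cos(a),np.sin(a)]);ey=np.array([-ex[1],ex[0]])
X=(P[...,:2]-g)@ex;Y=(P[...,:2]-g)@ey;Z=P[...,2]
for n,x0,x1,y0,y1,z0,z1 in [('base+',-.009,.009,.022,.038,.05,.08),('base-',-.009,.009,-.038,-.022,.05,.08),('blk+',-.045,-.02,.015,.04,.04,.07),('blk-',-.045,-.02,-.04,-.015,.04,.07),('col',-.01,.01,-.013,.013,.105,.119),('btn',-.01,.01,-.01,.01,.119,.14)]:
    m=(X>x0)&(X<x1)&(Y>y0)&(Y<y1)&(Z>z0)&(Z<z1);print(n,m.sum(),(np.median(Z[m]),np.std(Z[m])) if m.sum() else '')
    if n in('col','btn') and m.sum(): print(np.histogram(Z[m],12))
R=down(np.radians(180-2.4));th=np.radians(40);Ry=np.array([[np.cos(th),0,np.sin(th)],[0,1,0],[-np.sin(th),0,np.cos(th)]])
T=np.array(camera_params('wrist')['tool_from_camera']);Rt=R@Ry.T
pos=np.array([*g,.09])-Rt@(T[:3,3]+T[:3,2]*.25)
movep(pos+[-.02,0,.05],Rt);move_l(pos,Rt,feed=.1);sleep(.2)
s=sense();p,d=save('wrist','w_tilt');np.save('pics/w_tilt_s.npy',s,allow_pickle=True);print(s['position'],pos,s['time_s'])
cv2.imwrite('pics/tilt.png',cv2.resize(p[130:290,220:420,::-1],(750,600),interpolation=2))
```

```text
base+ 324 (np.float64(0.06136324561928169), np.float64(0.0006298537533655683))
base- 323 (np.float64(0.061441587685500065), np.float64(0.0006762673693457027))
blk+ 723 (np.float64(0.049418666432180625), np.float64(0.0007185194456987591))
blk- 715 (np.float64(0.049522293466393474), np.float64(0.0007037465962195696))
col 759 (np.float64(0.1154182174340661), np.float64(0.0007167659685879452))
(array([  8,  38, 106, 190, 188, 140,  59,  20,   1,   2,   3,   4]), array([0.11352065, 0.11396741, 0.11441417, 0.11486093, 0.11530769,
       0.11575445, 0.1162012 , 0.11664796, 0.11709472, 0.11754148,
       0.11798824, 0.118435  , 0.11888176]))
btn 135 (np.float64(0.12425660969347832), np.float64(0.0014449622511034002))
(array([ 4,  2,  2,  5,  2,  1,  7, 13, 29, 36, 29,  5]), array([0.11901202, 0.11959156, 0.1201711 , 0.12075065, 0.12133019,
       0.12190973, 0.12248927, 0.12306881, 0.12364835, 0.1242279 ,
       0.12480744, 0.12538698, 0.12596652]))
[0.481273  0.2307978 0.1851525] [0.4810808  0.23058204 0.18441277] 18.15
```

View pics/tilt.png

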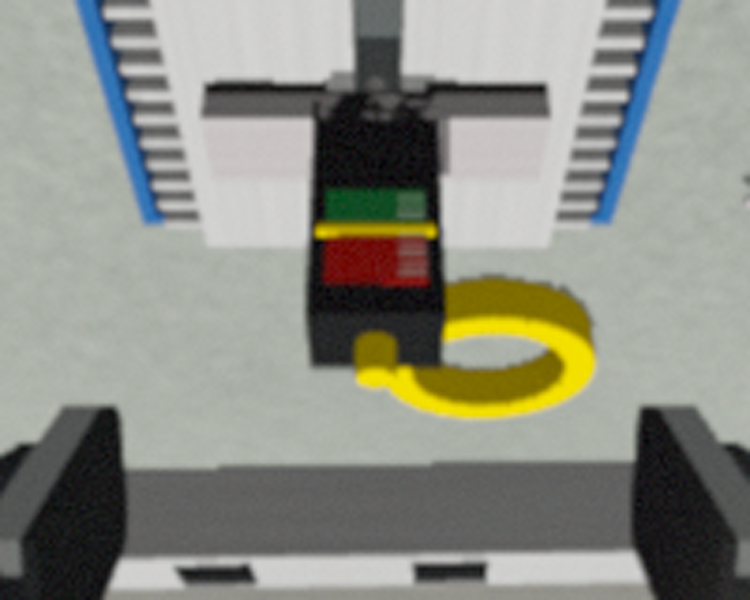

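The base stands 12.0 mm above the block on both sides, so it's seated flat. The button has risen about 9 mm. The pointer, at crop row 230, hides the red/green boundary, so one lower-angle view plus ray geometry should settle it.

Run:
```python
from h import *
g=np.array([.5586,.2268]);R=down(np.radians(180-2.4));th=np.radians(50);Ry=np.array([[np.cos(th),0,np.sin(th)],[0,1,0],[-np.sin(th),0,np.cos(th)]])
T=np.array(camera_params('wrist')['tool_from_camera']);Rt=R@Ry.T
pos=np.array([*g,.09])-Rt@(T[:3,3]+T[:3,2]*.22)
move_l(pos,Rt,feed=.08);sleep(.2)
s=sense();p,d=save('wrist','w_tilt2');np.save('pics/w_tilt2_s.npy',s,allow_pickle=True);print(s['position'],pos,s['time_s'])
cv2.imwrite('pics/tilt2.png',cv2.resize(p[120:300,230:410,::-1],(600,600),interpolation=2))
def zprof(f,u):
    s=np.load(f'pics/{f}_s.npy',allow_pickle=True).item();par=wpar(s);im=cv2.imread(f'pics/{f}.png')[:,:,::-1]
    x0=.5586-.012
    for v in range(150,262):
        dr=np.array(par['rotation'])@np.linalg.inv(par['K'])@[u,v,1.];q=par['position']+dr*(x0-par['position'][0])/dr[0]
        if .05<q[2]<.12: print(v,round((q[2]-.0493)*1000,1),im[v,u-6:u+3].mean(0).astype(int).tolist(),end=' | ')
    print()
zprof('w_tilt2',318);print();zprof('w_tilt',316)
```

```text
[0.49352458 0.23011315 0.15815717] [0.49290308 0.22995358 0.15690273] 18.925
150 8.8 [17, 18, 20] | 151 9.7 [20, 20, 19] | 152 10.6 [17, 17, 18] | 153 11.5 [19, 19, 21] | 154 12.4 [21, 21, 21] | 155 13.3 [21, 20, 19] | 156 14.2 [15, 17, 18] | 157 15.1 [18, 18, 19] | 158 15.9 [19, 20, 20] | 159 16.8 [18, 19, 19] | 160 17.7 [16, 18, 19] | 161 18.6 [18, 17, 17] | 162 19.5 [16, 15, 16] | 163 20.3 [19, 20, 20] | 164 21.2 [18, 19, 19] | 165 22.1 [19, 20, 20] | 166 22.9 [17, 18, 20] | 167 23.8 [19, 19, 19] | 168 24.7 [16, 17, 15] | 169 25.5 [17, 18, 20] | 170 26.4 [19, 19, 20] | 171 27.2 [17, 17, 17] | 172 28.1 [19, 18, 20] | 173 28.9 [18, 18, 18] | 174 29.8 [17, 15, 16] | 175 30.6 [18, 19, 17] | 176 31.4 [16, 17, 18] | 177 32.3 [19, 19, 21] | 178 33.1 [20, 27, 20] | 179 33.9 [15, 50, 25] | 180 34.7 [17, 75, 33] | 181 35.6 [17, 81, 36] | 182 36.4 [16, 80, 36] | 183 37.2 [13, 79, 35] | 184 38.0 [15, 79, 35] | 185 38.8 [16, 80, 36] | 186 39.6 [14, 80, 36] | 187 40.5 [14, 80, 37] | 188 41.3 [12, 79, 34] | 189 42.1 [26, 81, 38] | 190 42.9 [58, 87, 30] | 191 43.7 [105, 104, 7] | 192 44.5 [148, 1
[... 1723 characters left out ...]
 43.1 [100, 100, 10] | 190 44.1 [156, 137, 0] | 191 45.2 [178, 156, 0] | 192 46.2 [154, 120, 0] | 193 47.2 [120, 54, 7] | 194 48.2 [112, 15, 10] | 195 49.2 [112, 11, 7] | 196 50.1 [112, 14, 9] | 197 51.1 [112, 10, 7] | 198 52.1 [112, 12, 8] | 199 53.1 [113, 13, 6] | 200 54.0 [112, 12, 6] | 201 55.0 [112, 13, 9] | 202 56.0 [113, 14, 10] | 203 56.9 [112, 12, 10] | 204 57.9 [104, 10, 7] | 205 58.8 [79, 16, 16] | 206 59.8 [38, 16, 17] | 207 60.7 [18, 17, 18] | 208 61.6 [17, 18, 20] | 209 62.6 [15, 15, 18] | 210 63.5 [18, 17, 19] | 211 64.4 [17, 16, 16] | 212 65.3 [19, 17, 19] | 213 66.3 [26, 26, 27] | 214 67.2 [34, 34, 34] | 215 68.1 [37, 38, 38] | 216 69.0 [36, 38, 39] | 217 69.9 [37, 37, 37] |
```

View pics/tilt2.png

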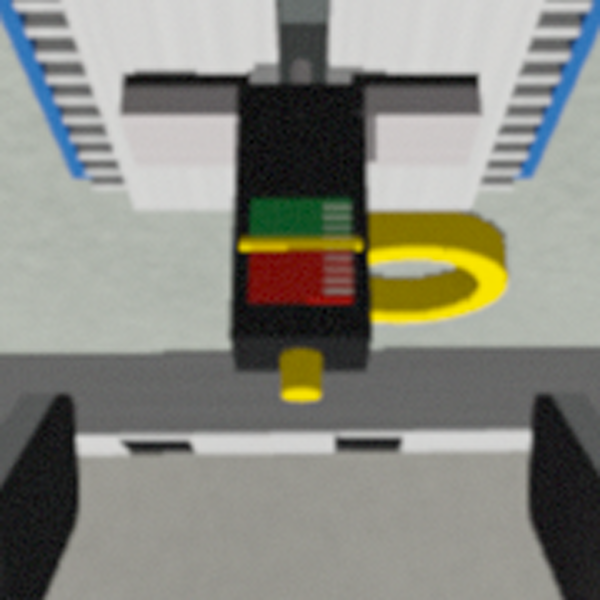

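Run:
```python
from h import *
q=camera_params('wrist');T=np.array(q['tool_from_camera']);Ki=np.linalg.inv(q['K'])
for f in('w_hold','w_pre','w_seat'):
    im=cv2.imread(f'pics/{f}.png')[:,:,::-1]
    for v in range(222,266):
        dr=T[:3,:3]@Ki@[316,v,1.];t=(.012-T[0,3])/dr[0];h=51-(T[:3,3]+dr*t)[2]*1000
        c=im[v,308:320].mean(0).astype(int)
        if c.max()>30: print(v,round(h,1),c.tolist(),end=' | ')
    print('\n')
```

```text
229 30.5 [36, 33, 19] | 230 31.9 [88, 74, 9] | 231 33.2 [137, 118, 0] | 232 34.5 [165, 144, 0] | 233 35.7 [178, 157, 0] | 234 37.0 [172, 153, 0] | 235 38.2 [139, 130, 2] | 236 39.4 [72, 92, 34] | 237 40.6 [16, 76, 36] | 238 41.8 [15, 76, 35] | 239 43.0 [18, 77, 35] | 240 44.1 [14, 77, 35] | 241 45.2 [22, 77, 36] | 242 46.3 [52, 70, 35] | 243 47.4 [88, 48, 23] | 244 48.4 [111, 23, 11] | 245 49.5 [115, 12, 10] | 246 50.5 [115, 16, 11] | 247 51.5 [115, 16, 12] | 248 52.5 [114, 12, 10] | 249 53.5 [114, 15, 10] | 250 54.5 [114, 13, 11] | 251 55.5 [114, 15, 9] | 252 56.4 [115, 13, 9] | 253 57.3 [116, 16, 11] | 254 58.3 [126, 13, 10] | 255 59.2 [145, 16, 11] | 256 60.1 [142, 20, 14] | 257 60.9 [88, 22, 19] | 

229 30.5 [37, 32, 19] | 230 31.9 [88, 75, 8] | 231 33.2 [136, 118, 0] | 232 34.5 [165, 144, 0] | 233 35.7 [178, 157, 0] | 234 37.0 [172, 153, 0] | 235 38.2 [139, 130, 1] | 236 39.4 [72, 92, 35] | 237 40.6 [16, 76, 35] | 238 41.8 [15, 76, 35] | 239 43.0 [17, 77, 36] | 240 44.1 [16, 77, 35] | 241 45.2 [23, 77, 35] | 242 46.3 [52, 70, 35] | 243 47.4 [88, 49, 24] | 244 48.4 [111, 23, 14] 
[... 259 characters left out ...]
45, 17, 12] | 256 60.1 [141, 18, 15] | 257 60.9 [88, 21, 21] | 

232 34.5 [18, 37, 23] | 233 35.7 [20, 61, 31] | 234 37.0 [17, 77, 36] | 235 38.2 [15, 79, 36] | 236 39.4 [17, 79, 37] | 237 40.6 [36, 80, 36] | 238 41.8 [89, 94, 29] | 239 43.0 [134, 118, 0] | 240 44.1 [162, 141, 0] | 241 45.2 [181, 159, 0] | 242 46.3 [183, 161, 0] | 243 47.4 [168, 142, 0] | 244 48.4 [133, 78, 0] | 245 49.5 [117, 17, 12] | 246 50.5 [117, 10, 9] | 247 51.5 [117, 11, 9] | 248 52.5 [117, 12, 8] | 249 53.5 [118, 16, 10] | 250 54.5 [118, 15, 13] | 251 55.5 [118, 15, 9] | 252 56.4 [118, 14, 12] | 253 57.3 [118, 15, 9] | 254 58.3 [130, 16, 12] | 255 59.2 [149, 20, 13] | 256 60.1 [145, 21, 17] | 257 60.9 [90, 19, 19] |
```

Run:
```python
from h import *
a=np.radians(-2.4);ex=np.array([np.cos(a),np.sin(a)]);ey=np.array([-ex[1],ex[0]])
for f,xr in(('w_tr',(-.055,.055)),('w_rel',(-.055,-.018)),('w_pre',(-.055,-.018)),('w_seat',(-.055,-.02)),('w_tilt',(-.055,-.02)),('w_tilt2',(-.055,-.02))):
    s=np.load(f'pics/{f}_s.npy',allow_pickle=True).item();P=wristpts(np.load(f'pics/{f}.npy'),s)
    X=(P[...,:2]-[.5586,.2268])@ex;Y=(P[...,:2]-[.5586,.2268])@ey;Z=P[...,2];X0,X1=xr
    if f=='w_tilt' or f=='w_tilt2': X0,X1=.02,.055
    b=(X>X0)&(X<X1)&(Z>.03)&(Z<.06)
    fl=b&(abs(Y)<.0035)
    tp=b&(abs(Y)>.010)&(abs(Y)<.02)
    if fl.sum()>10 and tp.sum()>10:
        # plane fit to top to remove tilt
        A=np.c_[X[tp],Y[tp],np.ones(tp.sum())];k=np.linalg.lstsq(A,Z[tp],rcond=None)[0]
        r=(Z-(k[0]*X+k[1]*Y+k[2]))[fl]*1000
        print(f,fl.sum(),tp.sum(),'median',np.median(r).round(2),'mean',r.mean().round(2),'sd',r.std().round(2),'sem',(r.std()/np.sqrt(len(r))).round(3),np.percentile(r,[10,90]).round(2))
s=np.load('pics/w_hold_s.npy',allow_pickle=True).item();d=np.load('pics/w_hold.npy');P=wristpts(d,s)
im=cv2.imread('pics/w_hold.png')
print((P[270:312:6,300:345:6,2]*1000).round(1));print(im[270:312:6,321])
```

```text
w_tr 756 2312 median -10.81 mean -10.83 sd 0.67 sem 0.024 [-11.67  -9.96]
w_rel 282 847 median -10.75 mean -10.74 sd 0.7 sem 0.042 [-11.67  -9.82]
w_pre 476 1537 median -10.89 mean -10.84 sd 0.68 sem 0.031 [-11.72  -9.93]
w_seat 607 1950 median -10.82 mean -10.81 sd 0.66 sem 0.027 [-11.64  -9.99]
[[214.6 214.1 214.1 214.  214.4 213.9 213.7 213.5]
 [213.7 213.9 213.6 214.4 214.2 214.4 213.9 214.7]
 [213.9 213.4 214.  214.3 213.8 214.1 215.1 214.7]
 [213.8 213.7 213.7 213.4 213.7 214.4 213.8 213.5]
 [215.  213.7 214.5 214.  214.3 213.9 213.7 213.5]
 [213.8 214.1 214.3 213.7 213.9 212.7 213.6 214. ]
 [214.3 213.9 214.1 214.  213.7 213.6 212.9 214. ]]
[[28 30 30]
 [29 27 28]
 [23 22 24]
 [29 20 22]
 [30 30 29]
 [24 27 24]
 [23 22 24]]
```

All views give a channel depth of 10.8 mm (±0.1), which agrees with the button rise of about 9.2 mm. The verdict is green, so I'll throw the lever toward the green pad.

Run:
```python
from h import *
red=np.array([.4455,-.3005]);gr=np.array([.5645,-.3537]);dd=(gr-red)/np.linalg.norm(gr-red);c=(red+gr)/2
psi=np.arctan2(dd[1],dd[0])+np.pi/2
s=sense();move_l(s['position']+[-.03,0,.08],feed=.15)
best=None
for k in(psi,psi+np.pi):
    q=inverse_kinematics(np.array([*(c-.056*dd),.18]),down(k)); print(k,q)
    if q is not None and (best is None or abs(q[6])<best[0]): best=(abs(q[6]),k)
R=down(best[1])
P=lambda t,z:np.array([*(c+t*dd),z])
movep(P(-.056,.20),R);command_gripper(0.0,40)
move_l(P(-.056,.106),R,feed=.12);sleep(.1)
t=move_l(P(.022,.106),R,feed=.05,until_force=9)
s=sense();print(t,(s['position'][:2]-c)@dd,s['wrist_force'],s['time_s'])
np.save('pics/lev.npy',np.r_[c,dd,best[1]])
p,d=save('top','top2')
P2=pts(d,camera_params('top'));h=cv2.cvtColor(p,cv2.COLOR_RGB2HSV)
m=(cv2.inRange(h,(22,120,100),(35,255,255))>0)&(P2[...,2]>.06)&(P2[...,1]<-.2);k=np.median(P2[m],0);print(m.sum(),k,(k[:2]-c)@dd)
```

```text
1.1503909755921535 [ 0.20424111  0.3554048   0.38856688  1.94046872 -0.1722393   0.8775917
  0.26100498]
4.291983629181947 [-0.17731079  0.47032964  0.91985739  1.95934034 -0.46369095  0.93746233
 -2.58785659]
True 0.010050857311724705 [-0.72782014  0.53122296  0.97231404] 24.5667
0 [nan nan nan] nan
  return _methods._mean(a, axis=axis, dtype=dtype,
  ret = um.true_divide(
```

Run:
```python
from h import *
a=np.load('pics/lev.npy');c,dd,psi=a[:2],a[2:4],a[4]
P=lambda t,z:np.array([*(c+t*dd),z])
move_l(P(-.05,.106),feed=.12);move_l(P(-.05,.25),feed=.15);sleep(.2)
s=sense();p,d=save('wrist','w_lev');Q=wristpts(d,s);h=cv2.cvtColor(p,cv2.COLOR_RGB2HSV)
m=(cv2.inRange(h,(22,120,100),(35,255,255))>0)&(Q[...,2]>.06)&(Q[...,1]<-.2);k=Q[m];top=k[k[:,2]>k[:,2].max()-.006].mean(0)
print(m.sum(),top,'along',(top[:2]-c)@dd,np.ptp(k@np.r_[dd,0]),(np.median(k,0)[:2]-c)@dd,s['time_s'],s['wrist_force'])
save('scene','sc_end');sc=cv2.imread('pics/sc_end.png')
cv2.imwrite('pics/end.png',np.hstack([cv2.resize(p[...,::-1],(480,300)),cv2.resize(sc[130:290,130:450],(320,300))]))
```

```text
539 [ 0.48812987 -0.24402142  0.36747451] along -0.04930804613683801 0.09691645772546009 0.03355327454876584 26.5667 [-0.19025068 -0.50748868  0.11544696]
```

View pics/end.png

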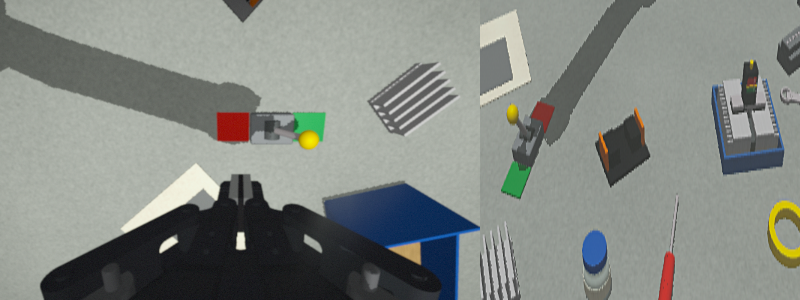

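Run:
```python
from h import *
a=np.load('pics/lev.npy');c,dd=a[:2],a[2:4]
s=sense()
for n,par in(('w_lev',wpar(s)),('sc_end',camera_params('scene'))):
    p=cv2.imread(f'pics/{n}.png')[:,:,::-1].copy()
    for k in blobs(p,(22,120,100),(35,255,255)):
        (u,v),r=cv2.minEnclosingCircle(k)
        for z in (.092,.095,.102):
            q=ray(par,(u,v),z)
            if np.hypot(*(q[:2]-c))<.1: print(n,u,v,r,z,q[:2],'along',(q[:2]-c)@dd,'across',(q[:2]-c)@[-dd[1],dd[0]])
    if n=='w_lev':
        for lo,hi in(((50,120,60),(75,255,255)),((0,180,100),(6,255,255)),((0,0,60),(180,60,125))):
            for k in blobs(p,lo,hi,300)[:3]:
                X=np.array([ray(par,w,0)[:2] for w in k[:,0]])-c; t=X@dd
                if np.hypot(*X.mean(0))<.1: print(lo,t.min(),t.max())
```

```text
w_lev 411.1183166503906 185.5763397216797 13.369017601013184 0.092 [ 0.53971577 -0.34088437] along 0.03731866983889242 across 0.0015844936459115137
w_lev 411.1183166503906 185.5763397216797 13.369017601013184 0.095 [ 0.53915554 -0.33983141] along 0.03637748002553783 across 0.0023171142168387365
w_lev 411.1183166503906 185.5763397216797 13.369017601013184 0.102 [ 0.53784834 -0.33737452] along 0.034181370461043546 across 0.004026562215668931
(50, 120, 60) 0.03682012309541405 0.09047146157133237
(0, 180, 100) -0.09269051858218796 -0.0390586345329891
sc_end 162.0 190.5 5.590270042419434 0.092 [ 0.5372296  -0.34067153] along 0.034962114988596825 across 0.0007641145778719323
sc_end 162.0 190.5 5.590270042419434 0.095 [ 0.54088793 -0.33956095] along 0.03784862941976985 across 0.0032710695651002424
sc_end 162.0 190.5 5.590270042419434 0.102 [ 0.54942404 -0.33696958] along 0.044583829759173764 across 0.009120631201966408
```

The knob is at +37 mm, against 38 mm at the stop, so the lever is fully over to green. The gauge is still seated.

```bash
python3 -c "
from rig import *
print(finish_job())"
```

```text
the job is handed in; nothing more can be done
None
```

The gauge is seated flat across the channel, which measures about 10.8 mm deep, so I threw the verdict lever fully over to green and handed the job in.

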